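# Unlock and push out the air cleaner's filter slide with a pin tool

### The arm

A 6-joint arm with a two-finger parallel gripper is mounted at the origin on the work surface. World frame = base frame: x ahead of the robot, y to its left, z up, the work surface at z = 0. Lengths are in mm, angles in rad, forces in N, time in s.
With the tool pointing down it reaches from about 275 to 1000 mm from the base axis. Payload 8.4 kg.
Tool frame: the origin (TCP) lies on the centre line of the jaws, within the pads' length; the fingertips stand 17 mm ahead of it and the grasp point (between the pads) lies 2 mm behind it (r.tcp_to_tips is the z of the fingertips in the tool frame, in mm); z points along the fingers, y is the direction in which the jaws open and shut (so a half turn about z gives the same grasp; the last joint's range is limited). The gripper opens to 85 mm and grips with 20 to 120 N. Pads are 22 mm wide; open, the fingers measure 114 mm over their backs; the gripper's body (76 mm by 85 mm) begins 54 mm behind the grasp point. The pads swing forward as they close: fully open they stand 13 mm farther back than shut.
Start: joints at [1.122, 0.353, 1.633, -0, 1.155, -0.002], TCP at [270.05, 563.65, 248.281] pointing down, gripper open.
Joint ranges: [-2.63, 2.63], [-0.92, 2.1], [0.06, 2.66], [-1.3, 4.44], [0, 2.69], [-3.02, 3.02]. Speed limits (rad/s): [2.22, 2.22, 2.79, 3.14, 3.14, 3.14].

### API

Orientations are given as [roll, pitch, yaw] about the fixed x, y, z axes, in that order (R = Rz(yaw) Ry(pitch) Rx(roll)).
In Python, from rig import r, cams, job gives the robot as it stands.
- The arm moves only by the tool drive_tool, never from a script. Its argument "deltas" is a list of rows, each a list of 4 numbers: the shift along the tool's x, y, z in cm, then the turn about the tool's z in rad. In form: [[x, y, z, roll], ...]. A call has 1 to 12 rows; each row shifts and turns the commanded pose from where the row before left it, along the tool's axes as they then stand; what a row does not reach is not made up. A row lasts 1/12 s, in which the tool goes at most 41.7 mm and 7.16 degrees, less where a joint would pass 70% of its speed; a pose out of reach is approached as far as the arm can. A call with a gripper value outside its range is refused whole. "jaw" is the closure, from 0 (fully open) to 1 (shut), set as the call begins (left out, the last holds). The fingers move at their own pace and stop on an object; "force" is the grip in N (left out, the last holds). Time passes only in rows, so rows that do not move let the fingers close. It gives the time, the measured TCP pose, the force and the opening at its end, in the units of the state.
- r.sense(): the state, without advancing time (a new reading comes with each control period).
- cams.grab_frame(name): name is "scene" or "top" or "wrist"; returns (picture, depth): 400x640x3 uint8, red, green, blue; 400x640 float32, mm along the optical axis (not along the pixel's ray), 0 where there is no reading.
- cams.camera_params(name): a dict with "fx", "fy", "cx", "cy" (pixels), "k1" (the pictures are not rectified: a ray, as slopes to the right and down, at radius r is drawn at 1 + k1 r^2 times it, then the intrinsics apply), "R" (3x3) and "t" (3): a world point X has camera coordinates R X + t. Camera axes: x right, y down, z forward; pixel columns grow to the right and rows downward; lengths in mm; the calibration is good to about 2 mm. A picture is of the moment at which its call begins: read the wrist's pose just before it. camera_params takes no time and is no camera call; for the wrist camera it gives the pose at the moment of the call.
- job.sign_off(): hands the job in, once; it reports no verdict.
The state is a dict: "clock": time; "qpos": joint angles; "qvel": joint speeds; "joint_efforts": joint torques, N m; "eef_pos": TCP position; "tcp_rot": TCP orientation; "contact_force": force on the tool from outside, world axes, zero at the start; "wrist_torque": the same for the moment, N m; "opening": opening from 0.0 (shut) to 1.0 (fully open).
Only numpy, scipy, OpenCV 4.12 (cv2) and the standard library are available. Lean on these libraries where they do the work, as an engineer would, in place of code of your own. Each camera call takes 0.05 s, during which the arm holds its last target. There are 200 camera calls.

### The job

Take the orange-handled pin tool out of its wooden stand, press the red release button down inside the round recess of the air cleaner's filter slide and, keeping it down with the pin, push the slide out of the front of the machine until it is fully out and the button has popped up again. Press and push gently and touch the slide with the pin only; then put the pin tool back upright in its stand, all the way down, and leave everything else on the bench where it is.

Things in the scene. Friction and masses are not known exactly. Their poses are not given: they have to be found in the camera images.
- tool_grip (a point): centre of the pin tool's handle. The handle is an orange square bar with a black band near its top, 20 x 20 mm and 60 mm tall, its sides square to this frame's x and y. Below it a round steel pin, 6 mm in diameter, sticks out 50 mm. z runs up along the tool. The tool (about 70 g) stands pin down in the stand with the handle's underside resting on the stand's top, so its centre is then 95 mm above the bench.
- tool_tip (a point): tip of the steel pin, 80 mm below the centre of the handle along the tool.
- stand: fixed wooden block, 70 x 70 mm and 65 mm tall, with one vertical hole in the middle of its top; origin at the centre of its underside.
- stand_hole0 (a point): centre of the mouth of the stand's hole, on its top face 65 mm above the bench. The hole is 12 mm wide, goes right through and has a 3 mm chamfer.
- machine: fixed bench air cleaner: a blue box 240 mm long (x) and 150 mm wide (y), origin at the centre of its underside. Its front, with a grille, is at -x; at the back is a black hood 124 mm high, over x = 47 to 120 mm. Its two blue side rails are 104 mm high; between them the filter slide lies level, 86 mm wide, its top 98 mm above the bench. The slide comes out towards -x of this frame.
- recess (a point): centre of the round recess's mouth in the yellow middle part of the filter slide, on the slide's top face (z up; moves with the slide). The recess is 13 mm wide with straight walls (meet them slowly: even a brief knock counts as force); the red button's top lies 6 mm below the mouth. When the slide is closed this point is 30 mm from the machine's centre towards the front; the slide's grey frame with white pleats reaches 85 mm in front of it and 75 mm behind.
- slide (a joint): how far the filter slide is out of the machine towards its front, m: 0 closed, 0.060 against its end stop. It needs about 3 N to slide, plus what the button drags. Its toothed catch holds it every 12 mm, so it moves only while the button is held down; let go half-way, it catches again within 12 mm. Past 0.057 the catch is clear of the last tooth: the button pops up, if let go, and holds the slide out.
- button (a joint): how far the red release button is pressed, m: 0 up. Its spring presses up with about 2 N at the start, rising by 0.2 N per mm. The depth that frees the slide is hidden: anywhere from 2.5 to 12 mm. A hard floor, on which the pressed button slides easily, lies 2 mm deeper. More than 15 N of the pin on the button damages it; so does more than 25 N in all of the pin tool on machine and slide.
- button_top (a point): centre of the red button's top, 11.5 mm in diameter (moves with the button and the slide). The catch rail under it is not level: as the slide comes out, freeing depth and floor together become deeper or shallower by about 6 mm over the 60 mm, evenly; which of the two differs from machine to machine and must be felt.
- jar_mid (a point): centre of a small amber jar with steel lid, 36 mm wide, 50 mm tall: leave alone.
- offcut_mid (a point): centre of a wood offcut 100 x 45 x 30 mm: leave alone.
- can_mid (a point): centre of a green can 60 mm wide, 130 mm tall: leave alone.
- tape_mid (a point): centre of a yellow roll 90 mm wide, 25 mm tall: leave alone.
- cup_mid (a point): centre of a blue cup 70 mm wide, 70 mm tall: leave alone.
- screwdriver_grip (a point): handle of a red screwdriver 190 mm long, lying on the bench: leave alone.
- wrench_grip (a point): handle of a steel wrench 160 mm long, lying on the bench: leave alone.

How it is judged (in metres and radians):
On the way, in this order (a step that is already met when the one before it is completed fails the run):
1. the pin tool is lifted clear of its stand (z of tool_tip in the frame of stand above 0.07 m), for 0.1 s.
2. the pin holds the button down while the slide is under way (value of joint slide between 0.014 and 0.055 m and value of joint button above 0.002 m and contact force between tool and button above 0.5 N), for 0.1 s.
3. the slide is fully out (value of joint slide above 0.0565 m), for 0.1 s.
At the end, for the whole second after the job is handed in: the slide is out by more than 56.5 mm of its 60 mm with the button up again (pressed less than 1.2 mm); the pin tool stands at rest in the stand, tip within 6 mm of the hole's axis, handle centre within 4 mm of its seated height, upright within 0.08 rad (value of joint slide above 0.0565 m and value of joint button below 0.0012 m and horizontal distance between tool_tip and stand_hole0 below 0.006 m and z of tool_grip in the frame of stand between 0.091 and 0.099 m and angle between tool_grip's own z axis and vertical below 0.08 rad and linear speed of tool below 0.02 m/s); the robot touches nothing.
It fails at once if more than 15 N of the pin tool on the button (contact force between tool and button above 15 N).
It fails at once if more than 25 N between the pin tool and the air cleaner or its slide (contact force between tool and machine above 25 N).
It fails at once if the robot itself pushes the slide (contact force between any of the fingers, the arm and slide above 1 N).
It fails at once if a bystander is moved by more than 20 mm (distance of any of jar_mid, offcut_mid, can_mid, tape_mid, cup_mid, screwdriver_grip, wrench_grip from where it was at the start of the episode above 0.02 m).
It also fails if it takes over 72 s, if anything falls off the work surface, if the arm or the gripper's body presses on something with over 40 N, if the wrist force passes 120 N, or if a joint passes its speed limit or range.

## Working session

There is one attempt and no reset: what is moved stays moved. The work goes in short steps, Python scripts to look and compute and a tool call to move; the robot and the scene stay as the last step left them, time stands still between calls to the robot, and variables do not carry over. Pictures are saved under pics/ and viewed, about 8 in all and at most 12, crops included, and the job is handed in when it is done.

Besides the shell and the picture viewer there is one more tool, called after "Call:" as name(argument=value, ...), one argument or row to a line, values as JSON. drive_tool: Moves the arm, as the interface text tells. Its arguments: {"type":"object","properties":{"deltas":{"type":"array"},"jaw":{"type":"number"},"force":{"type":"number"}},"required":["deltas"]}

```bash
ls; mkdir -p pics
python3 - <<'E'
from rig import r,cams,job
import cv2,numpy as np
s=r.sense();print(s)
for n in("scene","top"):
    p,d=cams.grab_frame(n);cv2.imwrite(f"pics/{n}0.png",p[...,::-1]);np.savez(f"{n}0.npz",p=p,d=d)
    c=cams.camera_params(n);print(n,c)
print(r.tcp_to_tips)
E
```

```text
pics
{'clock': 0.0, 'qpos': array([ 1.12160477e+00,  3.53626231e-01,  1.63413756e+00, -3.24374149e-05,
        1.15522564e+00, -2.40049599e-03]), 'qvel': array([ 0.0019774 , -0.00192155, -0.00063835, -0.00133651, -0.00156636,
        0.00193519]), 'joint_efforts': array([ 2.15641594e-03, -6.05253482e+01, -3.42069983e+01,  2.87389375e-04,
        9.24184278e-03,  6.44968145e-05]), 'eef_pos': array([269.85455688, 563.22850479, 247.57389942]), 'tcp_rot': array([-3.14019581e+00,  2.63051792e-05,  2.69481472e+00]), 'contact_force': array([-0.6924416 ,  0.78751052,  0.80812578]), 'wrist_torque': array([-0.0080477 , -0.00017863, -0.01466068]), 'opening': 1.0031087999930093}
scene {'fx': 410.43959053133204, 'fy': 410.43959053133204, 'cx': 319.61655171151705, 'cy': 197.51019816204467, 'k1': -0.06218041359687601, 'R': array([[-0.11876283,  0.99280686,  0.01516358],
       [ 0.80356372,  0.10507321, -0.58587113],
       [-0.58325016, -0.05739481, -0.81026236]]), 't': array([  90.59453882, -381.65476407, 1619.21738   ])}
top {'fx': 392.2088816365793, 'fy': 392.2088816365793, 'cx': 314.6843270759739, 'cy': 198.19535458167547, 'k1': -0.059888964621931766, 'R': array([[ 0.0260509 , -0.99962735,  0.00815497],
       [-0.98879045, -0.02696653, -0.14685452],
       [ 0.1470197 , -0.00423786, -0.98912449]]), 't': array([ -22.95934861,  517.70936461, 1275.39963191])}
17.0
```

View pics/top0.png

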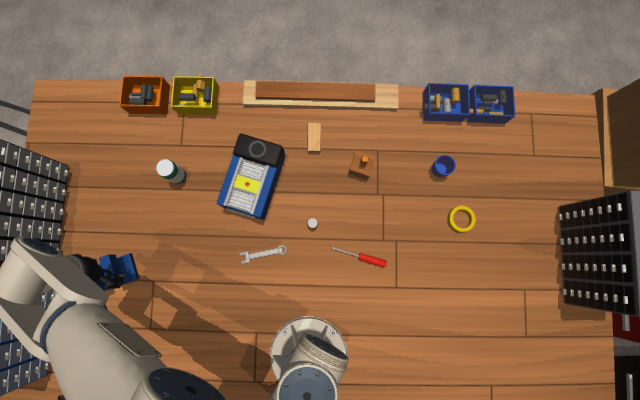

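View pics/scene0.png

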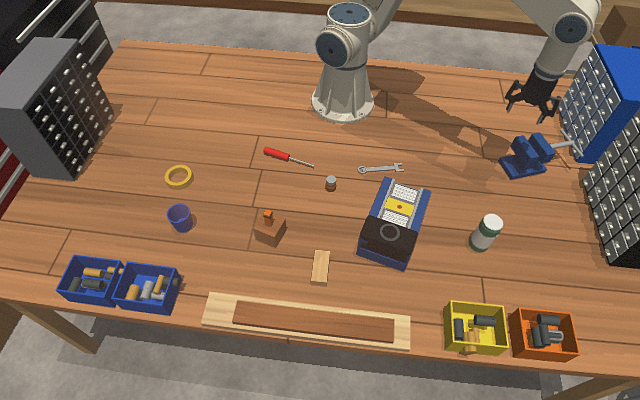

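The top view shows the stand at about (362,166) with the orange handle at (365,160), and the machine at (252,177) with its front toward the robot and the red button at about (248,184). In the scene view the tool is at (268,215) and the button at (400,207). Next I measure.

```bash
cat > h.py <<'E'
import numpy as np,cv2
from rig import r,cams,job
def ray(c,u,v):
    K=np.array([[c['fx'],0,c['cx']],[0,c['fy'],c['cy']],[0,0,1]])
    q=cv2.undistortPoints(np.array([[[u,v]]],float),K,np.array([c['k1'],0,0,0]))[0,0]
    R=np.array(c['R']);return -R.T@np.array(c['t']),R.T@np.array([q[0],q[1],1.])
def plane(c,u,v,z):
    o,d=ray(c,u,v);return o+d*(z-o[2])/d[2]
def tri(a,b):
    (o1,d1),(o2,d2)=a,b
    s=np.linalg.lstsq(np.stack([d1,-d2],1),o2-o1,rcond=None)[0]
    p,q=o1+d1*s[0],o2+d2*s[1];return (p+q)/2,np.linalg.norm(p-q)
def blobs(p,lo,hi,roi,amin=4):
    m=cv2.inRange(cv2.cvtColor(np.ascontiguousarray(p),cv2.COLOR_RGB2HSV),np.array(lo),np.array(hi))
    x0,y0,x1,y1=roi;k=np.zeros_like(m);k[y0:y1,x0:x1]=m[y0:y1,x0:x1]
    n,l,s,c=cv2.connectedComponentsWithStats(k)
    return sorted([(int(s[i,4]),c[i],s[i,:4],l==i) for i in range(1,n) if s[i,4]>=amin],key=lambda t:-t[0])
E
python3 - <<'E'
from h import *
roi={'top':dict(or_=(340,140,390,190),m=(210,125,295,225)),'scene':dict(or_=(245,200,295,250),m=(350,170,435,275))}
R={}
for n in('top','scene'):
    p=np.load(n+'0.npz')['p'];c=cams.camera_params(n)
    for k,lo,hi,q in(('orange',(4,200,120),(16,255,255),'or_'),('red',(0,150,90),(6,255,255),'m'),('yel',(22,140,100),(34,255,255),'m'),('blue',(100,120,40),(125,255,255),'m')):
        for b in blobs(p,lo,hi,roi[n][q])[:3]:
            print(n,k,b[0],b[1].round(1),b[2]);R.setdefault((n,k),b[1])
            if k=='yel':
                ys,xs=np.nonzero(b[3]);P=np.array([plane(c,x,y,98)[:2] for x,y in zip(xs,ys)],np.float32)
                print(' yel rect',cv2.minAreaRect(P))
            if k=='blue':
                ys,xs=np.nonzero(b[3]);P=np.array([plane(c,x,y,104)[:2] for x,y in zip(xs,ys)],np.float32)
                print(' blue rect',cv2.minAreaRect(P))
for k in('orange','red','yel'):
    print(k,tri(ray(cams.camera_params('top'),*R['top',k]),ray(cams.camera_params('scene'),*R['scene',k])))
for n in('top','scene'):
    c=cams.camera_params(n);print(n,'or@95',plane(c,*R[n,'orange'],95),'red@92',plane(c,*R[n,'red'],92))
E
python3 - <<'E'
import cv2
a=cv2.imread('pics/top0.png')[130:225,210:390];cv2.imwrite('pics/c1.png',cv2.resize(a,None,fx=4.4,fy=4.4,interpolation=2))
E
```

```text
top orange 13 [366.2 157.8] [364 156   5   6]
top red 6 [247.2 183.8] [246 183   3   3]
top yel 273 [246.4 183.6] [234 175  26  18]
 yel rect ((550.6470336914062, 211.68280029296875), (78.2198257446289, 37.884212493896484), 74.68347930908203)
top blue 907 [250.4 188.8] [217 154  62  65]
 blue rect ((542.2523193359375, 205.20217895507812), (158.8436737060547, 171.57740783691406), 74.12479400634766)
scene yel 299 [399. 206.] [384 197  30  19]
 yel rect ((550.0987548828125, 208.4700469970703), (81.23880767822266, 39.59514617919922), 74.28776550292969)
scene blue 288 [420.1 211.2] [411 189  20  43]
 blue rect ((557.840576171875, 270.76507568359375), (23.217023849487305, 153.3128662109375), 74.24209594726562)
scene blue 250 [379.8 197. ] [369 177  23  40]
 blue rect ((523.7349853515625, 152.2244110107422), (22.92966079711914, 151.9616241455078), 74.18247985839844)Traceback (most recent call last):
  File "<stdin>", line 16, in <module>
KeyError: ('scene', 'orange')
```

View pics/c1.png

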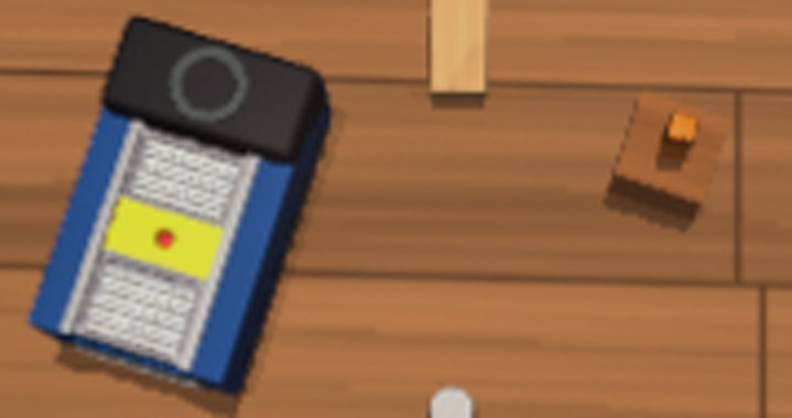

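The crop shows the closed slide with the red button at (165,238), which is pixel (247.4,184). It also shows the handle top at (683,126), which is pixel (365.3,158.6), and a stand rotated about -17°. I now compute the approach.

Run:
```python
from h import *
c=cams.camera_params('top')
print('handle top',plane(c,365.3,158.6,125),'red@92',plane(c,247.3,183.9,92))
for u,v in((638,95),(727,122),(610,178),(700,203)): print(plane(c,210+u/4.4,130+v/4.4,65 if v<150 else 65))
s=r.sense();print(s['eef_pos'],s['tcp_rot'])
w=cams.camera_params('wrist');print(w, -w['R'].T@w['t']-s['eef_pos'])
```

```text
handle top [ 636.98674435 -166.48233579  125.        ] red@92 [550.88898002 209.87450649  92.        ]
[ 675.52054826 -139.84446033   65.        ]
[ 656.41661393 -207.8104164    65.        ]
[ 610.3354556  -119.31081928   65.        ]
[ 593.03068395 -187.50038974   65.        ]
[269.87164152 563.28564202 247.63974906] [-3.14035260e+00 -1.50323053e-05  2.69477725e+00]
{'fx': 339.5755037406038, 'fy': 339.5755037406038, 'cx': 318.44484908058007, 'cy': 198.61060470680843, 'k1': -0.009941715607072183, 'R': array([[ 0.43209698,  0.90182583, -0.00153867],
       [ 0.85288902, -0.40809401,  0.32563722],
       [ 0.29304013, -0.14201918, -0.94549354]]), 't': array([-622.87137934,  -42.12645925,  381.81938912])} [-76.69000664  35.46997615 126.12756538]
```

```bash
cat >> h.py <<'E'
def plan(p0,yaw0,p1,yaw1,n,nd=2):
    """rows (cm, rad) for a tool pointing straight down: from pose to pose in n equal steps"""
    d=(np.array(p1)-p0)/n; t=(yaw0-yaw1)/n; a=yaw0; out=[]
    for i in range(n):
        x=np.cos(a)*d[0]+np.sin(a)*d[1]; y=np.sin(a)*d[0]-np.cos(a)*d[1]
        out.append([round(float(x)/10,nd),round(float(y)/10,nd),round(float(-d[2])/10,nd),round(float(t),3)]); a-=t
    return out
E
python3 - <<'E'
from h import *
p=np.array([270,563.6,248.3]);q=np.array([400,303,240]);print(plan(p,2.695,q,1.297,12))
print(plan(q,1.297,[632,-165,225],1.297,12))
E
```

```text
[[-1.92, -1.49, 0.07, 0.116], [-2.08, -1.26, 0.07, 0.116], [-2.21, -1.01, 0.07, 0.116], [-2.31, -0.74, 0.07, 0.116], [-2.38, -0.47, 0.07, 0.116], [-2.42, -0.19, 0.07, 0.116], [-2.43, 0.09, 0.07, 0.116], [-2.4, 0.37, 0.07, 0.116], [-2.34, 0.65, 0.07, 0.116], [-2.25, 0.92, 0.07, 0.116], [-2.13, 1.17, 0.07, 0.116], [-1.98, 1.41, 0.07, 0.116]]
[[-3.23, 2.92, 0.12, 0.0], [-3.23, 2.92, 0.12, 0.0], [-3.23, 2.92, 0.12, 0.0], [-3.23, 2.92, 0.12, 0.0], [-3.23, 2.92, 0.12, 0.0], [-3.23, 2.92, 0.12, 0.0], [-3.23, 2.92, 0.12, 0.0], [-3.23, 2.92, 0.12, 0.0], [-3.23, 2.92, 0.12, 0.0], [-3.23, 2.92, 0.12, 0.0], [-3.23, 2.92, 0.12, 0.0], [-3.23, 2.92, 0.12, 0.0]]
```

Call:
drive_tool(
  deltas=[
    [-1.9,-1.5,0,0.116],
    [-2.1,-1.3,0,0.116],
    [-2.2,-1.0,0,0.116],
    [-2.3,-0.7,0,0.116],
    [-2.4,-0.5,0,0.116],
    [-2.4,-0.2,0,0.116],
    [-2.4,0.1,0,0.116],
    [-2.4,0.4,0,0.116],
    [-2.3,0.6,0,0.116],
    [-2.2,0.9,0,0.116],
    [-2.1,1.2,0,0.116],
    [-2.0,1.4,0,0.116],
  ],
  jaw=0,
)

```text
clock: 1.1
eef_pos: [400.4, 303.1, 248.1]
tcp_rot: [-3.141, 0.0, 1.297]
contact_force: [-0.4, -0.0, -0.4]
opening: 0.999
```

Call:
drive_tool(
  deltas=[
    [-2.6,2.3,0.1,0],
    [-2.8,2.5,0.1,0],
    [-2.8,2.5,0.1,0],
    [-2.8,2.5,0.1,0],
    [-2.8,2.5,0.1,0],
    [-2.8,2.5,0.1,0],
    [-2.8,2.5,0.1,0],
    [-2.8,2.5,0.1,0],
    [-2.8,2.5,0.1,0],
    [-2.8,2.5,0.1,0],
    [-2.8,2.5,0.1,0],
    [-2.8,2.5,0.1,0],
  ],
)

```text
clock: 2.1
eef_pos: [599.4, -98.6, 235.9]
tcp_rot: [-3.141, 0.0, 1.303]
contact_force: [0.8, 0.7, 0.9]
opening: 1.0
```

Call:
drive_tool(
  deltas=[
    [-2.3,2.2,0.1,0],
    [-2.0,1.6,0,0],
    [0,0,0,0],
    [0,0,0,0],
  ],
)

```text
clock: 2.43
eef_pos: [624.2, -149.4, 234.5]
tcp_rot: [-3.14, -0.0, 1.301]
contact_force: [-0.9, -0.6, -0.5]
opening: 0.999
```

Run:
```python
from h import *
s=r.sense();print(s['eef_pos'],s['tcp_rot'],s['contact_force'])
w=cams.camera_params('wrist');p,d=cams.grab_frame('wrist');cv2.imwrite('pics/w1.png',p[...,::-1]);np.savez('w1.npz',p=p,d=d)
for b in blobs(p,(4,200,120),(16,255,255),(0,0,640,400),40)[:3]: print(b[:3])
```

```text
[ 624.17581773 -149.36816873  234.47118747] [-3.14039878e+00 -6.00017360e-05  1.30067505e+00] [-0.93084945 -0.57622538 -0.50340484]
(453, array([339.86975717, 215.30905077]), array([328, 204,  25,  24], dtype=int32))
```

View pics/w1.png

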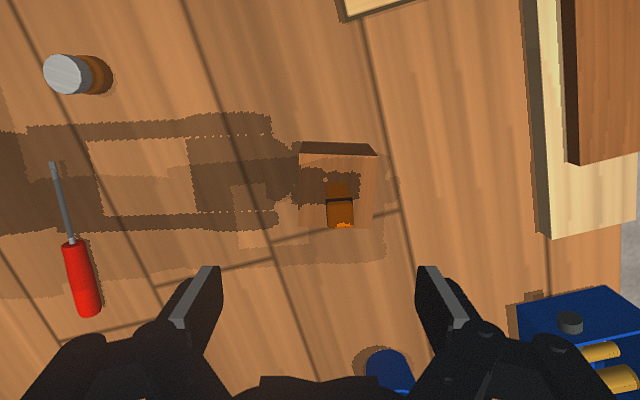

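The wrist view shows the handle at about (340,215), with its black band at (339,201), and the stand around (338,190), nearly square to the jaws. I take a finer look at its top and its angle.

Run:
```python
from h import *
p=np.load('w1.npz')['p'];a=p[130:250,280:400,::-1];cv2.imwrite('pics/c2.png',cv2.resize(np.clip(a.astype(float)*1.4,0,255).astype(np.uint8),None,fx=5,fy=5,interpolation=2))
```

```text
(no output)
```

View pics/c2.png

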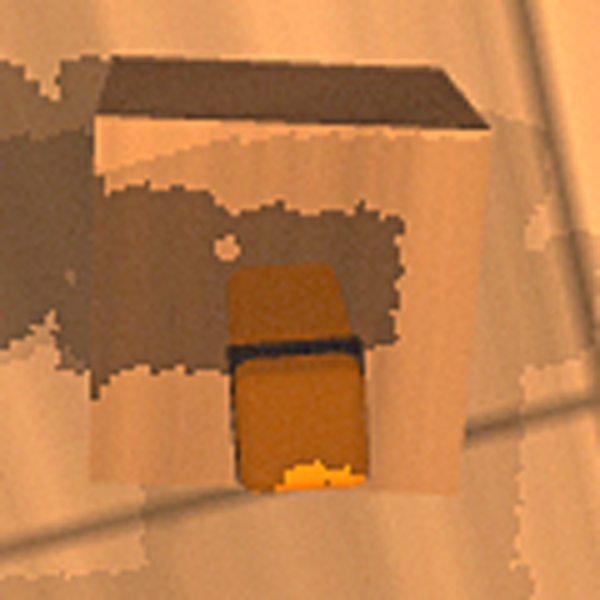

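Run:
```python
from h import *
s=r.sense();w=cams.camera_params('wrist')
f=lambda L,z:np.array([plane(w,280+u/5-.4,130+v/5-.4,z) for u,v in L])
H=f([(236,364),(364,360),(369,486),(243,491)],125);S=f([(95,115),(490,128),(460,493),(90,483)],65)
for P in(H,S):
    print(P.mean(0).round(1),'sides',[np.linalg.norm(P[i]-P[i-1]).round(1) for i in range(4)],'ang',[(np.degrees(np.arctan2(*(P[i]-P[i-1])[[1,0]]))%90).round(1) for i in range(4)])
g=np.degrees(s['tcp_rot'][2]);print('jaw yaw mod90',g%90,s['eef_pos'])
```

```text
[ 635.6 -163.2  125. ] sides [np.float64(20.4), np.float64(18.9), np.float64(20.3), np.float64(19.1)] ang [np.float64(78.0), np.float64(76.5), np.float64(78.6), np.float64(77.1)]
[ 635.3 -164.5   65. ] sides [np.float64(70.5), np.float64(69.7), np.float64(70.3), np.float64(70.3)] ang [np.float64(72.7), np.float64(72.7), np.float64(73.2), np.float64(72.9)]
jaw yaw mod90 74.58344096328457 [ 623.80206112 -148.30044442  234.59887061]
```

The handle centre is at (635.5,-164), which agrees with the stand centre within 1 mm, and its sides measure 20 mm. I go down and grip.

Call:
drive_tool(
  deltas=[
    [-1.1,1.5,0,-0.03],
    [0,0,2.5,0],
    [0,0,2.5,0],
    [0,0,2.5,0],
    [0,0,2.5,0],
    [0,0,2,0],
    [0,0,1.8,0],
    [0,0,0,0],
    [0,0,0,0],
  ],
)

```text
clock: 3.23
eef_pos: [635.0, -161.5, 96.8]
tcp_rot: [-3.139, -0.0, 1.334]
contact_force: [0.3, -0.2, 0.7]
opening: 0.998
```

Call:
drive_tool(
  deltas=[
    [0,0,0,0],
    [0,0,0,0],
    [0,0,0,0],
    [0,0,0,0],
    [0,0,0,0],
    [0,0,0,0],
    [0,0,0,0],
    [0,0,0,0],
  ],
  jaw=1,
  force=60,
)

```text
clock: 3.9
eef_pos: [636.1, -162.9, 98.0]
tcp_rot: [3.141, -0.0, 1.333]
contact_force: [-1.6, 0.1, 6.0]
opening: 0.225
```

Run:
```python
from h import *
s=r.sense();print(s)
```

```text
{'clock': 3.9, 'qpos': array([-2.53065189e-01,  5.63125096e-01,  1.67176352e+00,  8.40938206e-05,
        9.06061520e-01, -1.49711501e-02]), 'qvel': array([-2.14059892e-04,  3.49616385e-04,  4.83700639e-04,  1.61423396e-04,
        8.47512047e-04,  3.46800730e-05]), 'joint_efforts': array([-1.32003743e-01, -6.52508855e+01, -2.71132743e+01, -6.30790321e-02,
       -5.22880275e-01, -1.33769390e-03]), 'eef_pos': array([ 636.13800241, -162.93973353,   97.9537876 ]), 'tcp_rot': array([ 3.14094922e+00, -5.65957091e-05,  1.33265045e+00]), 'contact_force': array([-1.57501187,  0.06692639,  5.9622584 ]), 'wrist_torque': array([0.08125178, 0.25770717, 0.05686901]), 'opening': 0.22543297610808183}
```

Gripped: the opening of 19 mm matches the 20 mm handle, and the tip sits about 83 mm below the TCP. I lift, then go to a viewing pose beside the recess.

Call:
drive_tool(
  deltas=[
    [0,0,-0.5,0],
    [0,0,-1.5,0],
    [0,0,-2,0],
    [0,0,-2,0],
    [0,0,-2.2,0],
    [0,0,-2.2,0],
    [0,0,-1.6,0],
    [0,0,-0.8,0],
    [0,0,0,0],
    [0,0,0,0],
  ],
)

```text
clock: 4.73
eef_pos: [635.7, -162.8, 224.9]
tcp_rot: [-3.141, 0.0, 1.333]
contact_force: [-0.9, 0.4, -2.1]
opening: 0.226
```

Call:
drive_tool(
  deltas=[
    [1.0,-0.6,0,0],
    [2.0,-1.2,0,0],
    [3.0,-1.7,0,0],
    [3.1,-1.8,0,0],
    [3.1,-1.8,0,0],
    [3.1,-1.8,0,0],
    [3.1,-1.8,0,0],
    [3.1,-1.8,0,0],
    [3.0,-1.7,0,0],
    [2.3,-1.4,0,0],
    [1.6,-1.0,0,0],
    [0.8,-0.5,0,0],
  ],
)

```text
clock: 5.73
eef_pos: [536.3, 163.7, 223.9]
tcp_rot: [-3.139, 0.001, 1.335]
contact_force: [-0.5, -0.9, -1.1]
opening: 0.223
```

Call:
drive_tool(
  deltas=[
    [0,0,0,0],
    [0,0,0,0],
    [0,0,0,0],
  ],
)

```text
clock: 5.98
eef_pos: [538.6, 160.4, 224.9]
tcp_rot: [-3.141, 0.001, 1.332]
contact_force: [-0.0, -0.5, -1.4]
opening: 0.226
```

Run:
```python
from h import *
s=r.sense();print(s['eef_pos'],s['tcp_rot'],s['contact_force'],s['opening'])
w=cams.camera_params('wrist');p,d=cams.grab_frame('wrist');cv2.imwrite('pics/w2.png',p[...,::-1]);np.savez('w2.npz',p=p,d=d,R=w['R'],t=w['t'])
for k,lo,hi in(('red',(0,150,60),(6,255,255)),('yel',(22,140,80),(34,255,255))):
    for b in blobs(p,lo,hi,(0,0,640,400),30)[:2]: print(k,b[:3],plane(w,*b[1],92 if k=='red' else 98))
```

```text
[538.57864136 160.36625027 224.85573737] [-3.14119147e+00  6.88965755e-04  1.33236073e+00] [-0.03521233 -0.50188847 -1.38008877] 0.22644462541405383
red (170, array([316.66470588, 127.57647059]), array([310, 121,  15,  14], dtype=int32)) [548.28293658 209.47969103  92.        ]
yel (6017, array([316.69735749, 125.74289513]), array([289,  69,  59, 117], dtype=int32)) [548.83322137 211.49663381  98.        ]
```

View pics/w2.png

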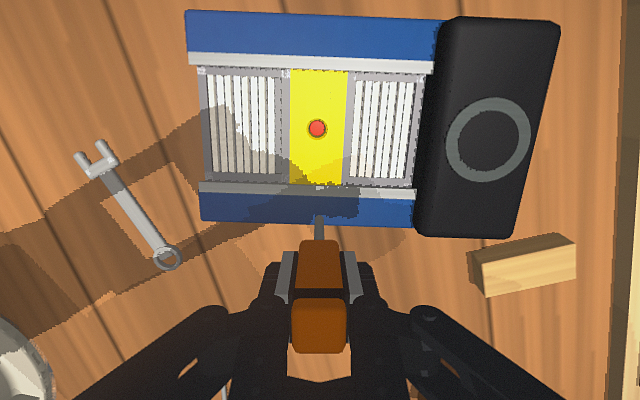

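The wrist view shows the button at (317,128), centred in its yellow part, and the pin tip at about (319,216). I crop around both.

Run:
```python
from h import *
p=np.load('w2.npz')['p'];a=p[110:250,265:375,::-1];cv2.imwrite('pics/c3.png',cv2.resize(a,None,fx=4.2,fy=4.2,interpolation=2))
```

```text
(no output)
```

View pics/c3.png

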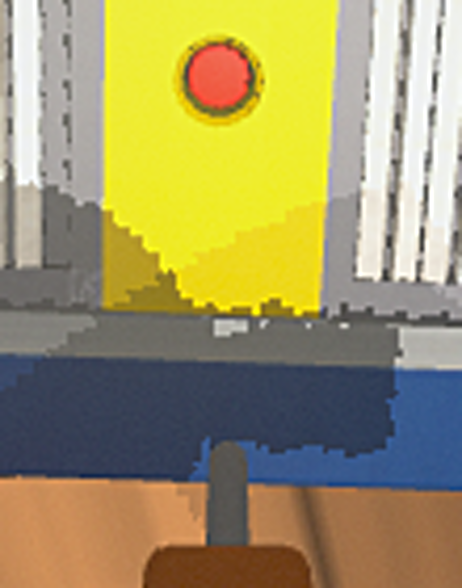

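Run:
```python
from h import *
z=np.load('w2.npz');w=dict(cams.camera_params('wrist'),R=z['R'],t=z['t'])
P=lambda u,v,h:plane(w,265+u/4.2-.4,110+v/4.2-.4,h).round(1)
print('tip',P(228,460.5,142),'w',np.linalg.norm(P(209,470,145)-P(247,470,145)))
print('recess',P(219.5,78.5,98),'dia',np.linalg.norm(P(173,78,98)-P(265,78,98)),'redc',P(219,79,92),'reddia',np.linalg.norm(P(187,78,92)-P(251,78,92)))
# machine yaw: yellow edges
print('edges',[np.degrees(np.arctan2(*(P(*a,98)-P(*b,98))[[1,0]])) for a,b in(((104,10),(102,305)),((335,10),(322,305)))])
print('yel mid',(P(104,80,98)+P(332,80,98))/2)
s=r.sense();print(s['eef_pos'])
```

```text
tip [537.2 156.8 142. ] w 5.96657355607047
recess [548.5 209.7  98. ] dia 16.15332783051213 redc [548.2 208.9  92. ] reddia 11.423659658795778
edges [np.float64(74.3369202299457), np.float64(75.12431799836118)]
yel mid [548.2 209.5  98. ]
[538.72677265 160.18498532 224.97529341]
```

The tip and recess sizes match the given ones (6 mm pin, 11.4 mm button). I move over the recess to about 10 mm above it and look again there.

Call:
drive_tool(
  deltas=[
    [1.0,0,0,0],
    [1.5,-0.1,0,0],
    [1.5,-0.1,0,0],
    [1.0,0,0,0],
    [0.24,0,0.5,0],
    [0,0,1,0],
    [0,0,1,0],
    [0,0,0.7,0],
    [0,0,0.2,0],
    [0,0,0,0],
    [0,0,0,0],
    [0,0,0,0],
  ],
)

```text
clock: 7.03
eef_pos: [549.2, 212.5, 191.7]
tcp_rot: [3.141, -0.0, 1.332]
contact_force: [-0.0, 0.6, -1.3]
opening: 0.226
```

Run:
```python
from h import *
s=r.sense();print(s['eef_pos'],s['tcp_rot'],s['contact_force'],s['opening'])
w=cams.camera_params('wrist');p,d=cams.grab_frame('wrist');np.savez('w3.npz',p=p,d=d,R=w['R'],t=w['t'])
for b in blobs(p,(0,150,60),(6,255,255),(0,0,640,400),15)[:3]: print(b[:3],plane(w,*b[1],92))
q=(p[170:260,265:375,::-1].astype(float)*1.3).clip(0,255).astype(np.uint8)
cv2.imwrite('pics/c4.png',cv2.resize(q,None,fx=6,fy=6,interpolation=2))
```

```text
[549.23550141 212.47563442 191.65262517] [ 3.14109108e+00 -3.47894938e-04  1.33242021e+00] [-0.04767943  0.5668175  -1.34325812] 0.2259092550440038
(143, array([319.18881119, 209.57342657]), array([312, 204,  15,  12], dtype=int32)) [548.28026449 209.41049052  92.        ]
```

View pics/c4.png

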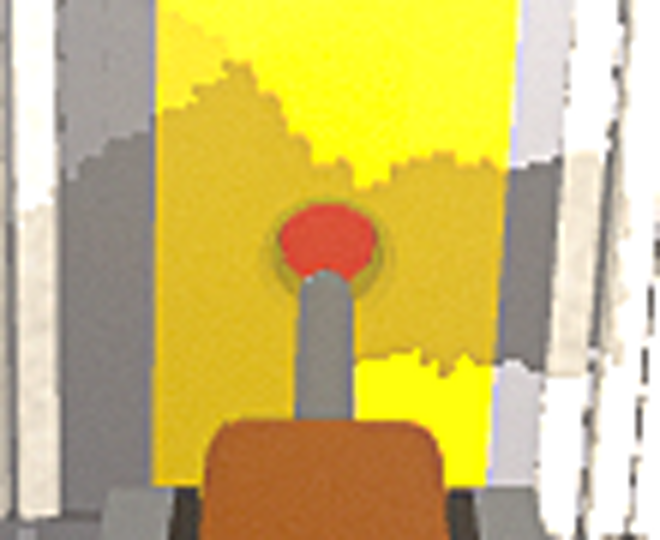

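Run:
```python
from h import *
z=np.load('w3.npz');w=dict(cams.camera_params('wrist'),R=z['R'],t=z['t'])
P=lambda u,v,h:plane(w,265+u/6-.42,170+v/6-.42,h)
t=P(326,294,108.7);b=P(327.5,251,92);t2=P(326,294,106)
a=1.333;X=np.array([np.cos(a),np.sin(a)]);Y=np.array([np.sin(a),-np.cos(a)])
print(t,b,np.linalg.norm(P(277,245,92)-P(378,245,92)))
for q in(t,t2):print('tool dx,dy',(b-q)[:2]@X,(b-q)[:2]@Y)
```

```text
[548.04616747 209.41997017 108.7       ] [547.93256079 208.05220647  92.        ] 11.98148389623588
tool dx,dy -1.356035424784953 0.21178279827579852
tool dx,dy -0.24566678246485874 0.20645359146987055
```

Call:
drive_tool(
  deltas=[
    [-0.05,0.02,0.2,0],
    [0,0,0.3,0],
    [0,0,0.2,0],
    [0,0,0.1,0],
    [0,0,0.1,0],
    [0,0,0.1,0],
    [0,0,0.1,0],
    [0,0,0.1,0],
    [0,0,0,0],
    [0,0,0,0],
  ],
)

```text
clock: 7.92
eef_pos: [549.0, 212.1, 179.2]
tcp_rot: [-3.141, 0.0, 1.333]
contact_force: [-0.1, -0.7, -1.4]
opening: 0.231
```

Call:
drive_tool(
  deltas=[
    [0,0,0.1,0],
    [0,0,0.05,0],
    [0,0,0.05,0],
    [0,0,0.05,0],
    [0,0,0.05,0],
    [0,0,0,0],
    [0,0,0,0],
  ],
)

```text
clock: 8.5
eef_pos: [549.0, 212.1, 176.3]
tcp_rot: [-3.142, 0.0, 1.333]
contact_force: [-0.3, -0.6, -0.7]
opening: 0.226
```

No contact 5 mm below the mouth, so the tip is in the recess. I go on to the button.

Call:
drive_tool(
  deltas=[
    [0,0,0.05,0],
    [0,0,0.05,0],
    [0,0,0.05,0],
    [0,0,0.05,0],
    [0,0,0.05,0],
    [0,0,0.05,0],
    [0,0,0,0],
    [0,0,0,0],
  ],
)

```text
clock: 9.17
eef_pos: [549.1, 212.1, 173.3]
tcp_rot: [3.141, -0.0, 1.333]
contact_force: [-0.5, 0.0, 0.6]
opening: 0.227
```

```bash
python3 -c "
from h import *
s=r.sense();print(s['eef_pos'],s['contact_force'],s['wrist_torque'])"
```

```text
[549.07489935 212.13548904 173.34235417] [-0.47895073  0.03358765  0.63738065] [-0.03472652  0.08523931 -0.00385299]
```

Call:
drive_tool(
  deltas=[
    [0,0,0.05,0],
    [0,0,0.05,0],
    [0,0,0.05,0],
    [0,0,0.05,0],
    [0,0,0,0],
    [0,0,0,0],
  ],
)

```text
clock: 9.67
eef_pos: [549.1, 212.1, 171.3]
tcp_rot: [3.142, -0.0, 1.333]
contact_force: [-0.7, 0.4, 1.7]
opening: 0.224
```

Call:
drive_tool(
  deltas=[
    [0,0,0.05,0],
    [0,0,0.05,0],
    [0,0,0,0],
    [0,0,0,0],
  ],
)

```text
clock: 10.0
eef_pos: [549.0, 212.1, 170.3]
tcp_rot: [-3.142, -0.0, 1.333]
contact_force: [0.3, 0.4, 1.7]
opening: 0.229
```

Call:
drive_tool(
  deltas=[
    [0,0,0.05,0],
    [0,0,0.05,0],
    [0,0,0,0],
    [0,0,0,0],
  ],
)

```text
clock: 10.33
eef_pos: [549.1, 212.1, 169.3]
tcp_rot: [3.142, -0.0, 1.333]
contact_force: [0.5, -0.9, 1.4]
opening: 0.227
```

Call:
drive_tool(
  deltas=[
    [0,0,0.05,0],
    [0,0,0.05,0],
    [0,0,0,0],
    [0,0,0,0],
  ],
)

```text
clock: 10.67
eef_pos: [549.1, 212.1, 168.3]
tcp_rot: [3.142, -0.0, 1.333]
contact_force: [-0.5, 0.2, 2.3]
opening: 0.226
```

Call:
drive_tool(
  deltas=[
    [0,0,0.05,0],
    [0,0,0.05,0],
    [0,0,0,0],
    [0,0,0,0],
  ],
)

```text
clock: 11.0
eef_pos: [549.1, 212.1, 167.3]
tcp_rot: [3.142, -0.0, 1.333]
contact_force: [0.3, 0.5, 2.8]
opening: 0.229
```

Call:
drive_tool(
  deltas=[
    [0,0,0.05,0],
    [0,0,0.05,0],
    [0,0,0,0],
    [0,0,0,0],
  ],
)

```text
clock: 11.33
eef_pos: [549.1, 212.2, 166.8]
tcp_rot: [3.141, -0.0, 1.333]
contact_force: [-1.1, -1.2, 6.6]
opening: 0.224
```

The floor is at TCP z of about 166.9, so the freeing depth is about 2 mm higher, near 169. I ease off to the floor's surface and creep toward the front wall of the recess.

Call:
drive_tool(
  deltas=[
    [0,0,-0.06,0],
    [0,-0.05,0,0],
    [0,-0.05,0,0],
    [0,-0.05,0,0],
    [0,-0.05,0,0],
    [0,-0.03,0,0],
    [0,-0.03,0,0],
    [0,-0.03,0,0],
    [0,-0.03,0,0],
    [0,-0.03,0,0],
    [0,-0.03,0,0],
    [0,0,0,0],
  ],
)

```text
clock: 12.33
eef_pos: [545.4, 213.1, 167.0]
tcp_rot: [3.141, -0.0, 1.333]
contact_force: [2.7, -0.5, 4.8]
opening: 0.228
```

Call:
drive_tool(
  deltas=[
    [0,-0.03,0,0],
    [0,-0.03,0,0],
    [0,-0.03,0,0],
    [0,-0.03,0,0],
    [0,-0.03,0,0],
    [0,-0.03,0,0],
    [0,0,0,0],
    [0,0,0,0],
  ],
)

```text
clock: 13.0
eef_pos: [543.5, 213.5, 166.8]
tcp_rot: [-3.141, -0.0, 1.333]
contact_force: [2.8, -0.2, 4.0]
opening: 0.223
```

It is moving with about 3 N, and the force isn't building up, so the slide seems free. I continue in small strokes and watch z force for the floor's slope.

Call:
drive_tool(
  deltas=[
    [0,-0.05,0,0],
    [0,-0.05,0,0],
    [0,-0.05,0,0],
    [0,-0.05,0,0],
    [0,-0.05,0,0],
    [0,-0.05,0,0],
    [0,-0.05,0,0],
    [0,-0.05,0,0],
    [0,0,0,0],
  ],
)

```text
clock: 13.75
eef_pos: [539.5, 214.4, 166.8]
tcp_rot: [-3.141, -0.0, 1.333]
contact_force: [3.0, 2.0, 2.4]
opening: 0.226
```

Call:
drive_tool(
  deltas=[
    [0,-0.05,0,0],
    [0,-0.05,0,0],
    [0,-0.05,0,0],
    [0,-0.05,0,0],
    [0,-0.05,0,0],
    [0,-0.05,0,0],
    [0,-0.05,0,0],
    [0,-0.05,0,0],
    [0,0,0,0],
  ],
)

```text
clock: 14.5
eef_pos: [535.7, 215.3, 166.9]
tcp_rot: [-3.141, 0.0, 1.333]
contact_force: [3.1, 1.8, 2.2]
opening: 0.225
```

The z force falls as the slide comes out, so the floor is getting deeper. I go down 0.1 mm per mm and correct the heading slightly to follow the machine's axis.

Call:
drive_tool(
  deltas=[
    [0.02,-0.05,0.03,0],
    [0.02,-0.05,0.02,0],
    [0.02,-0.05,0.01,0],
    [0,-0.05,0.01,0],
    [0,-0.05,0.01,0],
    [0,-0.05,0.01,0],
    [0,-0.05,0.01,0],
    [0,-0.05,0.01,0],
    [0,0,0,0],
  ],
)

```text
clock: 15.25
eef_pos: [531.9, 216.7, 165.8]
tcp_rot: [-3.141, 0.0, 1.333]
contact_force: [1.4, -0.5, 4.6]
opening: 0.225
```

Call:
drive_tool(
  deltas=[
    [0,-0.05,0.01,0],
    [0,-0.05,0.01,0],
    [0.01,-0.05,0,0],
    [0,-0.05,0.01,0],
    [0,-0.05,0,0],
    [0.01,-0.05,0.01,0],
    [0,-0.05,0,0],
    [0,-0.05,0.01,0],
    [0,0,0,0],
  ],
)

```text
clock: 16.0
eef_pos: [528.0, 217.9, 165.3]
tcp_rot: [-3.141, 0.0, 1.333]
contact_force: [2.3, -1.5, 5.9]
opening: 0.228
```

Call:
drive_tool(
  deltas=[
    [0,-0.06,0,0],
    [0,-0.06,0,0],
    [0.01,-0.06,0.01,0],
    [0,-0.06,0,0],
    [0,-0.06,0.01,0],
    [0.01,-0.06,0.01,0],
    [0,-0.06,0,0],
    [0,-0.06,0.01,0],
    [0,-0.06,0,0],
    [0,-0.06,0.01,0],
    [0,-0.06,0.01,0],
    [0,0,0,0],
  ],
)

```text
clock: 17.0
eef_pos: [521.7, 219.7, 164.6]
tcp_rot: [-3.141, 0.0, 1.333]
contact_force: [1.3, -2.7, 5.0]
opening: 0.228
```

Call:
drive_tool(
  deltas=[
    [0,-0.06,0.01,0],
    [0,-0.06,0,0],
    [0.01,-0.06,0.01,0],
    [0,-0.06,0,0],
    [0,-0.06,0.01,0],
    [0.01,-0.06,0.01,0],
    [0,-0.06,0,0],
    [0,-0.06,0.01,0],
    [0,-0.06,0,0],
    [0,-0.06,0.01,0],
    [0,-0.06,0.01,0],
    [0,0,0,0],
  ],
)

```text
clock: 18.0
eef_pos: [515.3, 221.5, 164.0]
tcp_rot: [-3.141, 0.0, 1.333]
contact_force: [2.5, -1.7, 6.0]
opening: 0.232
```

Call:
drive_tool(
  deltas=[
    [0,-0.07,0,0],
    [0,-0.07,0.01,0],
    [0,-0.07,0.01,0],
    [0,-0.07,0,0],
    [0,-0.07,0.01,0],
    [0.01,-0.07,0.01,0],
    [0,-0.07,0,0],
    [0,-0.07,0.01,0],
    [0,-0.07,0.01,0],
    [0,-0.07,0.01,0],
    [0.01,-0.07,0,0],
    [0,0,0,0],
  ],
)

```text
clock: 19.0
eef_pos: [507.9, 223.6, 163.3]
tcp_rot: [-3.141, -0.0, 1.333]
contact_force: [2.4, -1.5, 4.7]
opening: 0.225
```

Call:
drive_tool(
  deltas=[
    [0,-0.07,0.01,0],
    [0,-0.07,0.01,0],
    [0,-0.07,0.01,0],
    [0,-0.07,0,0],
    [0,-0.07,0.01,0],
    [0.01,-0.07,0.01,0],
    [0,-0.07,0,0],
    [0,-0.07,0.01,0],
    [0,-0.07,0.01,0],
    [0,-0.07,0.01,0],
    [0.01,-0.07,0,0],
    [0,0,0,0],
  ],
)

```text
clock: 20.0
eef_pos: [500.5, 225.6, 162.5]
tcp_rot: [-3.142, -0.0, 1.333]
contact_force: [2.6, -1.2, 5.3]
opening: 0.226
```

Call:
drive_tool(
  deltas=[
    [0,-0.07,0.01,0],
    [0,-0.07,0.01,0],
    [0,-0.07,0.01,0],
    [0,-0.07,0,0],
    [0,-0.07,0.01,0],
    [0.01,-0.07,0.01,0],
    [0,-0.07,0,0],
    [0,-0.07,0.01,0],
    [0,-0.07,0.01,0],
    [0,-0.07,0.01,0],
    [0.01,-0.07,0,0],
    [0,0,0,0],
  ],
)

```text
clock: 21.0
eef_pos: [493.1, 227.7, 161.8]
tcp_rot: [3.142, -0.0, 1.333]
contact_force: [2.7, -2.2, 5.4]
opening: 0.228
```

Call:
drive_tool(
  deltas=[
    [0,-0.03,0.01,0],
    [0,-0.03,0,0],
    [0,-0.03,0.01,0],
    [0,-0.03,0,0],
    [0,-0.03,0,0],
    [0.01,-0.03,0.01,0],
    [0,-0.03,0,0],
    [0,-0.03,0,0],
    [0,-0.03,0.01,0],
    [0,-0.03,0,0],
    [0,0,0,0],
  ],
)

```text
clock: 21.92
eef_pos: [490.3, 228.5, 161.4]
tcp_rot: [3.141, -0.0, 1.333]
contact_force: [2.7, -0.5, 4.7]
opening: 0.227
```

Call:
drive_tool(
  deltas=[
    [0,-0.03,0,0],
    [0,-0.03,0.01,0],
    [0,-0.03,0,0],
    [0,-0.03,0,0],
    [0,-0.03,0,0],
    [0,0,0,0],
  ],
)

```text
clock: 22.42
eef_pos: [488.9, 228.8, 161.3]
tcp_rot: [3.141, -0.0, 1.333]
contact_force: [2.8, -2.0, 4.9]
opening: 0.226
```

Call:
drive_tool(
  deltas=[
    [0,-0.03,0,0],
    [0,-0.03,0.01,0],
    [0,-0.03,0,0],
    [0,0,0,0],
  ],
)

```text
clock: 22.75
eef_pos: [488.1, 229.1, 161.2]
tcp_rot: [3.141, -0.0, 1.333]
contact_force: [1.3, -2.1, 5.8]
opening: 0.227
```

Call:
drive_tool(
  deltas=[
    [0,-0.03,0,0],
    [0,-0.03,0,0],
    [0,-0.03,0,0],
    [0,0,0,0],
  ],
)

```text
clock: 23.08
eef_pos: [487.8, 229.2, 161.3]
tcp_rot: [3.14, -0.001, 1.333]
contact_force: [5.9, -2.2, 3.7]
opening: 0.226
```

Call:
drive_tool(
  deltas=[
    [0,-0.03,0,0],
    [0,-0.03,0,0],
    [0,-0.03,0,0],
    [0,0,0,0],
  ],
)

```text
clock: 23.42
eef_pos: [487.5, 229.2, 161.3]
tcp_rot: [3.139, -0.001, 1.333]
contact_force: [6.4, -3.6, 2.4]
opening: 0.225
```

The push force rose to 7 N while motion stopped after about 60 mm, so this is the end stop. I step back off the wall, then rise slowly so the button pops up.

Call:
drive_tool(
  deltas=[
    [0,0.05,0,0],
    [0,0.05,-0.02,0],
    [0,0.05,-0.05,0],
    [0,0.05,-0.05,0],
    [0,0.05,-0.1,0],
    [0,0.03,-0.1,0],
    [0,0.02,-0.1,0],
    [0,0,-0.2,0],
    [0,0,-0.2,0],
    [0,0,-0.2,0],
    [0,0,-0.2,0],
    [0,0,-0.2,0],
  ],
)

```text
clock: 24.42
eef_pos: [488.8, 228.4, 175.3]
tcp_rot: [-3.141, 0.001, 1.333]
contact_force: [-0.1, -0.4, -1.0]
opening: 0.224
```

Call:
drive_tool(
  deltas=[
    [0,0,-0.2,0],
    [0,0,-0.3,0],
    [0,0,-0.3,0],
    [0,0,-1,0],
    [0,0,-1.5,0],
    [0,0,-1,0],
    [-1,0,-0.5,0],
    [-2,0,0,0],
    [-2,0,0,0],
    [-1,0,0,0],
    [0,0,0,0],
    [0,0,0,0],
  ],
)

```text
clock: 25.42
eef_pos: [475.1, 169.9, 223.5]
tcp_rot: [3.141, -0.0, 1.331]
contact_force: [0.7, 1.4, -1.2]
opening: 0.22
```

Run:
```python
from h import *
s=r.sense();print(s['eef_pos'],s['tcp_rot'],s['contact_force'],s['opening'])
w=cams.camera_params('wrist');p,d=cams.grab_frame('wrist');np.savez('w4.npz',p=p,d=d,R=w['R'],t=w['t'])
cv2.imwrite('pics/w4.png',p[...,::-1])
for b in blobs(p,(0,150,60),(6,255,255),(0,0,640,400),15)[:3]: print(b[:3],plane(w,*b[1],92),'depth z',[d[int(b[1][1]),int(b[1][0])]])
```

```text
[475.06266021 169.89277034 223.50311987] [ 3.14130091e+00 -4.53916236e-04  1.33131866e+00] [ 0.74010785  1.41768218 -1.19980112] 0.22029836680309914
(177, array([321.72316384, 117.17514124]), array([315, 110,  15,  15], dtype=int32)) [490.47846012 225.80378873  92.        ] depth z [np.float32(251.1491)]
```

View pics/w4.png

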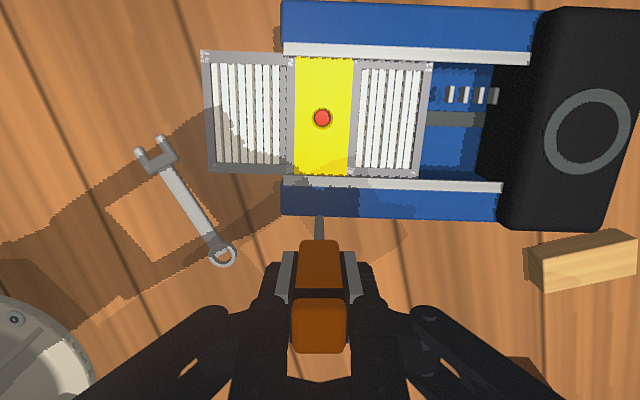

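The recess moved from (548.3,209.5) to (490.5,225.8), which is 60.0 mm, so the slide is fully out. The red button at (322,117) shows full-size. I return to above the stand.

Run:
```python
from h import *
for n,(u,v) in(('w2',(317,128)),('w4',(322,117))):
    z=np.load(n+'.npz');w=dict(cams.camera_params('wrist'),R=z['R'],t=z['t'])
    d=z['d'];o,a=ray(w,u,v);print(n,(o+a*np.median(d[v-3:v+4,u-3:u+4]))[2], (o+a*0)[2])
    o,a=ray(w,u,v+20);print(' yellow',(o+a*np.median(d[v+17:v+24,u-3:u+4]))[2])
```

```text
w2 92.53769953135321 350.9276311753144
 yellow 98.5369217153069
w4 92.43090209336702 349.685279151251
 yellow 98.50859123790346
```

Call:
drive_tool(
  deltas=[
    [-1.0,0.8,0,0],
    [-2.0,1.6,0,0],
    [-2.8,2.4,0,0],
    [-2.9,2.4,0,0],
    [-2.9,2.4,0,0],
    [-2.9,2.4,0,0],
    [-2.9,2.4,0,0],
    [-2.9,2.4,0,0],
    [-2.8,2.3,0,0],
    [-2.4,1.9,0,0],
    [-1.4,1.2,0,0],
    [-0.5,0.5,0,0],
  ],
)

```text
clock: 26.47
eef_pos: [632.6, -151.7, 222.8]
tcp_rot: [3.141, 0.0, 1.331]
contact_force: [0.6, 0.2, -0.5]
opening: 0.227
```

Call:
drive_tool(
  deltas=[
    [0,0,0,0],
    [0,0,0,0],
    [0,0,0,0],
  ],
)

```text
clock: 26.72
eef_pos: [630.6, -148.1, 223.0]
tcp_rot: [-3.141, -0.0, 1.334]
contact_force: [0.3, -0.2, -1.5]
opening: 0.223
```

Depth shows the button 6 mm below the face again, so it is up. The tip appears at the same pixel as before, so the tool hasn't slipped. I align with the hole and go down.

Call:
drive_tool(
  deltas=[
    [-0.6,0.4,0,0],
    [-0.71,0.46,0,0],
    [0,0,1,0],
    [0,0,2,0],
    [0,0,2,0],
    [0,0,1,0],
    [0,0,0,0],
    [0,0,0,0],
    [0,0,0,0],
  ],
)

```text
clock: 27.47
eef_pos: [636.9, -164.4, 164.1]
tcp_rot: [3.14, 0.0, 1.333]
contact_force: [-0.0, -0.7, -0.9]
opening: 0.233
```

Call:
drive_tool(
  deltas=[
    [0,0,0.3,0],
    [0,0,0.3,0],
    [0,0,0.3,0],
    [0,0,0.3,0],
    [0,0,0.3,0],
    [0,0,0.3,0],
    [0,0,0,0],
  ],
)

```text
clock: 28.05
eef_pos: [635.8, -164.1, 144.4]
tcp_rot: [-3.14, -0.0, 1.333]
contact_force: [0.3, -0.0, -0.9]
opening: 0.228
```

Call:
drive_tool(
  deltas=[
    [0.1,0,0.3,0],
    [0,0,0.6,0],
    [0,0,0.6,0],
    [0,0,0.6,0],
    [0,0,0.6,0],
    [0,0,0.6,0],
    [0,0,0.5,0],
    [0,0,0.3,0],
    [0,0,0.2,0],
    [0,0,0,0],
    [0,0,0,0],
  ],
)

```text
clock: 28.97
eef_pos: [636.6, -163.3, 102.3]
tcp_rot: [3.141, -0.0, 1.333]
contact_force: [-0.0, -0.6, -0.7]
opening: 0.226
```

Call:
drive_tool(
  deltas=[
    [0,0,0.1,0],
    [0,0,0.1,0],
    [0,0,0.05,0],
    [0,0,0.05,0],
    [0,0,0,0],
    [0,0,0,0],
  ],
)

```text
clock: 29.47
eef_pos: [636.5, -163.3, 99.3]
tcp_rot: [3.142, 0.0, 1.333]
contact_force: [0.1, -0.6, -0.4]
opening: 0.224
```

Call:
drive_tool(
  deltas=[
    [0,0,0.05,0],
    [0,0,0.05,0],
    [0,0,0.05,0],
    [0,0,0,0],
    [0,0,0,0],
  ],
)

```text
clock: 29.88
eef_pos: [636.5, -163.3, 98.0]
tcp_rot: [3.141, 0.0, 1.333]
contact_force: [-2.1, 0.5, 2.0]
opening: 0.223
```

Seated: contact at z=98.0, the same height as when I picked it up. I release it, rise straight up and check.

Call:
drive_tool(
  deltas=[
    [0,0,0,0],
    [0,0,0,0],
    [0,0,0,0],
    [0,0,0,0],
    [0,0,0,0],
    [0,0,0,0],
    [0,0,0,0],
    [0,0,0,0],
  ],
  jaw=0,
)

```text
clock: 30.55
eef_pos: [636.5, -163.3, 97.8]
tcp_rot: [3.142, 0.0, 1.333]
contact_force: [0.3, -0.5, 0.2]
opening: 0.998
```

Call:
drive_tool(
  deltas=[
    [0,0,-1,0],
    [0,0,-2,0],
    [0,0,-2.5,0],
    [0,0,-2.5,0],
    [0,0,-2.5,0],
    [0,0,-2,0],
    [0,0,-1.5,0],
    [1.0,-1.5,0,0],
    [0,0,0,0],
    [0,0,0,0],
    [0,0,0,0],
  ],
)

```text
clock: 31.47
eef_pos: [624.3, -150.2, 237.9]
tcp_rot: [3.142, 0.0, 1.333]
contact_force: [0.6, -0.8, 0.5]
opening: 1.001
```

Run:
```python
from h import *
s=r.sense();print(s['eef_pos'],s['opening'],s['contact_force'])
w=cams.camera_params('wrist');p,d=cams.grab_frame('wrist');np.savez('w5.npz',p=p,d=d,R=w['R'],t=w['t'])
t,_=cams.grab_frame('top')
q=cv2.resize(p[120:260,250:430,::-1],(540,420),interpolation=2);q2=cv2.resize(t[130:225,210:390,::-1],(796,420))[:, :250]
cv2.imwrite('pics/f.png',np.hstack([q,q2]))
o=None
for b in blobs(p,(4,150,60),(18,255,255),(0,0,640,400),60)[:2]:
    u,v=b[1];o,a=ray(w,u,v);print(b[:3],o+a*np.median(d[int(v)-2:int(v)+3,int(u)-2:int(u)+3]))
```

```text
[ 624.33507732 -150.17915369  237.87383215] 1.0005690510423815 [ 0.63767576 -0.76481924  0.50247881]
(10745, array([606.06952071,  81.85835272]), array([571,   0,  69, 172], dtype=int32)) [ 897.16980535 -130.49126303   40.4161592 ]
(4937, array([336.38221592, 188.76868544]), array([296, 143,  82,  85], dtype=int32)) [ 637.66029254 -156.59472717   89.26346185]
```

View pics/f.png

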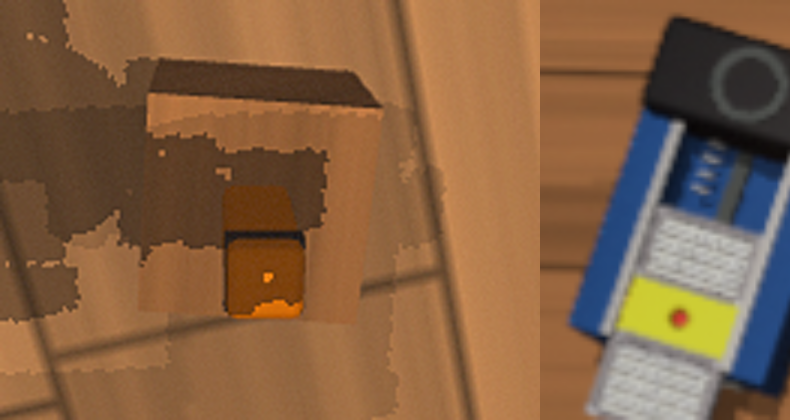

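The final view shows the tool upright and square in the stand, with its handle top at wrist pixel (338,213). The slide is out with the red button visible. I check the numbers once and hand in.

Run:
```python
from h import *
z=np.load('w5.npz');w=dict(cams.camera_params('wrist'),R=z['R'],t=z['t']);d=z['d']
for u,v in((338,213),(331,213),(345,213),(338,206),(338,219)):
    o,a=ray(w,u,v);print((o+a*np.median(d[v-1:v+2,u-1:u+2])).round(1))
o,a=ray(w,338,213);h=(o+a*d[213,338])
if abs(h[2]-125)<4: job.sign_off();print('handed in')
```

```text
[ 635.3 -164.3  125. ]
[ 630.2 -162.8  125.6]
[ 640.5 -165.2  125.9]
[ 636.6 -158.5  125.6]
[ 634.3 -168.8  125.6]
the job is handed in; nothing more can be done
handed in
```

The pin tool is back in its stand, the filter slide is fully out, and I handed the job in at about 31.5 s; no verdict was reported.

- **Button:** I pressed it to its floor, about 8 mm down. The floor then dropped about 6 mm over the 60 mm of travel, and I followed it. My readings stayed at or below about 8 N on the button and about 7 N sideways at the end stop. The wrist force was read only at the end of each move, so brief peaks in between would not show.
- **Slide:** the recess moved 60.0 mm as seen by the wrist camera. Depth shows the button 6 mm below the slide's face, the same as before it was pressed, so it has popped up.
- **Tool:** the handle's top is at (635.3, -164.3, 125.0) mm and level within the depth noise. That is the seated height, within about 1 mm of the stand's measured centre, and the gripper is open and clear.

None of the last checks failed. One earlier check disagreed: two views of the pin's offset from the recess differed by about 3 mm. I took a value between them, closer to the nearer view, and the pin went in without touching the mouth. I did not measure the bystanders again; the arm's path stayed well above them.

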